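# Hold the brake handle down in the turntable pulley

## Task

Take the keyed handle (block-shaped grip) out of its wooden stand and push its shaft into the hub of the belt pulley, turning it until the key drops into the keyway, then keep pushing against the brake spring until the collar sits fully home on the hub. Finish while still holding it pressed down there: do not let go. Be gentle: squeeze the grip with less than 30 N, never press the handle on the hub with more than 40 N, and leave the knobbed handle and everything else in place.

Things in the scene. Friction and masses are not known exactly. Their poses are not given: they have to be found in the camera images.
- keyed_handle: Loose handle, 0.2 to 0.3 kg, upright in one hole of the stand, foot 8 mm above the table. Origin: centre of the shaft's foot; z up the shaft. From the foot up: steel shaft 18 mm across, 38 mm long (lowest 3 mm chamfered); collar 40 mm across, 38 to 44 mm; neck 16 mm across to 52 mm; black block grip, 52 to 92 mm. A key runs along the shaft's -x side.
- grip_mid (a point): Middle of the keyed handle's block grip, on the axis, 72 mm above the foot; axes as the handle's. The block is 34 mm along x, 24 mm along y and 40 mm high: grasp it across y.
- key_end (a point): Lower end of the key, 16 mm above the foot, 11.5 mm from the shaft's axis on its -x side. The key is straight and square-ended, 6 mm wide (y), 22 mm long up to the collar, and stands out to 14 mm from the axis. Below it the shaft is round, so 16 mm of shaft enter the hub before the key meets the hub's top face.
- pulley_unit: Metal belt pulley 96 mm across, 17 to 37 mm high, on a grey round foot 120 mm across; fixed, does not turn. Its hub, 48 mm across, is 70 mm high, with an upright bore 20 mm across. Origin: bore's axis at table height. A keyway 8 mm wide, to 17 mm from the axis, is cut in the bore's -x side, open at the top: the key fits when handle x and pulley x point alike (0.1 to 0.15 rad of play).
- pulley_mouth (a point): Centre of the bore's mouth on the flat top face of the hub, 70 mm above the table; axes as the pulley's. Fully home, the handle's foot is 38 mm below this point and its collar lies flat on the face.
- plunger (a joint): Brake spring plunger inside the bore: 0 when up (its top 30 mm below the mouth), grows downwards (m), about 0.008 when the handle is fully home. Pushes up with 6 N at 0, 8.4 N at 0.008, more than the handle's weight: left alone, the handle stands 8 mm short of home.
- stand: Wooden block 70 (x) by 180 (y) by 22 mm, fixed, with two holes 22 mm across and 14 mm deep, 55 mm either side of its centre along y. The keyed handle may be in either. Origin: centre of its underside.
- plain_handle: The other loose handle, in the other hole of the stand: shaft and collar alike but no key, and a round black mushroom knob 40 mm across on top, 83 mm above its foot. Origin: centre of its foot. Leave it alone.
- rinse_jar: Glass jar with grey water, 73 mm across, 100 mm high, towards the back; origin: centre of its underside. Leave it alone.
- eraser: Small eraser 23x45x13 mm near the front edge. Origin: underside. Leave it alone.
- folding_rule: Folded wooden rule 18x140x16 mm near the front edge. Origin: underside. Leave it alone.
- blue_tape: Roll of blue tape, 80 mm across, 19 mm high, behind the pulley. Origin: underside. Leave it alone.
- stapler: Red stapler 34x136x48 mm, on the right. Origin: underside. Leave it alone.
- jar_lid: Black screw lid, 52 mm across, 18 mm high, lying behind the pulley and stand. Origin: underside. Leave it alone.
Not all that is in view belongs to the job. Leave any blue or green look-alike of the keyed_handle alone.

How it is judged:
By the outcome, as a careful person would: the job done as asked, in the order asked, and still so for the second after the job is handed in, while the arm keeps its last pose, push and grip.
It also fails if it takes over 45 s, if anything falls off the work surface, if the arm or the gripper's body presses on something with over 40 N, if the wrist force passes 120 N, or if a joint passes its speed limit or range.

## Robot

A 6-joint arm with a two-finger parallel gripper is mounted at the origin on a cart in front of the work surface, level with it; the furniture and walls round the work are solid. World frame = base frame: x ahead of the robot, y to its left, z up, the work surface at z = 0. Lengths are in m, angles in rad, forces in N, time in s.
With the tool pointing down it reaches from about 0.325 to 0.85 m from the base axis. Payload 4.4 kg.
Tool frame: the origin (TCP) lies on the centre line of the jaws, within the pads' length; the fingertips stand 25 mm ahead of it and the grasp point (between the pads) lies 6 mm ahead of it (ctrl.tip_extent is the distance from the TCP to the fingertips, in m); z points along the fingers, y is the line along which they close (so a half turn about z gives the same grasp; the last joint's range is limited). The gripper opens to 94 mm and grips with 3 to 60 N. Pads are 16 mm wide; open, the fingers measure 119 mm over their backs; the gripper's body (75 mm by 177 mm) begins 78 mm behind the grasp point.
Start: joints at [1.044, 0.207, 1.542, -0, 1.393, -0.15], TCP at [0.211, 0.535, 0.23] pointing down, gripper open.
Joint ranges: [-2.73, 2.73], [-0.86, 2.22], [0.23, 2.46], [-1.11, 4.25], [0.08, 2.63], [-2.82, 2.82]. Speed limits (rad/s): [2.79, 2.79, 3.14, 3.14, 3.14, 3.14].

## Interface

Orientations are given as a unit quaternion [w, x, y, z].
In Python, from plant import ctrl gives the robot as it stands. The module is installed in compiled form; this text tells all that it offers.
- The arm moves only by the shell command python3 -m handwheel 'ROWS'. ROWS is text: rows parted by semicolons, each of 7 numbers parted by spaces: the shift along the tool's x, y, z in m, then the turn, a rotation vector about the tool's x, y, z in degrees, then the opening, from 0 (shut) to 1 (fully open). A call has 1 to 5 rows; each row is the pose to reach, as a shift and turn from the pose commanded when the call began, along the tool's axes at that moment; what a row does not reach only later rows make up. A row lasts 1/8 s, in which the tool goes at most 62.5 mm and 10.7 degrees, less where a joint would pass 70% of its speed; a pose out of reach is approached as far as the arm can. A call with a gripper value outside its range is refused whole. The fingers move at their own pace and stop on an object; the grip force is fixed at half the most. Time passes only in rows, so rows that repeat a pose let the fingers close. It gives the time, the measured TCP pose, the force, the opening and the grip force at its end, in the units of the state.
- ctrl.get_state(): the state, without advancing time (a new reading comes with each control period).
- ctrl.capture(name): name is "scene" or "top" or "wrist"; returns the picture (384x512x3 uint8, blue, green, red); there is no depth.
- ctrl.get_calibration(name): a dict with "intrinsics" (3x3 intrinsics, pixels), "k1" (the pictures are not rectified: a ray, as slopes to the right and down, at radius r is drawn at 1 + k1 r^2 times it, then the intrinsics apply), "world_to_cam" (4x4, takes a point from world to camera coordinates); the wrist camera has in their place "T_tool_cam" (4x4, takes a point from camera to tool coordinates, whose origin is the TCP and whose axes are the flange's). Camera axes: x right, y down, z forward; pixel columns grow to the right and rows downward; lengths in m; the calibration is good to about 2 mm. A picture is of the moment at which its call begins: read the wrist's pose just before it. get_calibration takes no time and is no camera call.
- ctrl.close_job(): hands the job in; it is judged then, once.
Trained networks look in the newest picture that a camera, given by its name, has taken for a name from the list of things; names that differ only in an ending like _2 or _b are one class to them, and where a whole thing is asked for, a point or a joint stands for the part that bears it (a point fixed in the world has none). Each returns a list of dicts, best first, with "p" (0 to 1); they miss things now and then, are a little off and sometimes report something else, mostly with a low value. They report only what shows in the picture. A call takes as long as a camera call. They do not tell look-alikes from the thing itself.
- ctrl.look_for(camera, thing): "position" ([x, y, z] in m, in the coordinates of the camera as it stood for that picture, good to about 4 mm: the middle of the surface that is visible of it).
- ctrl.landmark_of(camera, thing): "position" ([x, y, z] in m, in the coordinates of the camera as it stood for that picture, good to about 4 mm: a listed point, or the origin of a listed thing).
The state is a dict: "time_s": time; "joints": joint angles; "qvel": joint speeds; "joint_torque": joint torques, N m; "tcp_pos": TCP position; "orientation": TCP orientation; "wrist_force": force on the tool from outside, world axes, zero at the start; "wrist_torque": the same for the moment, N m; "grip_width": finger opening in m; "gripper_force": force on a finger pad.
Only numpy, scipy, OpenCV 4.12 (cv2) and the standard library are available. Lean on these libraries where they do the work, as an engineer would, in place of code of your own. Each camera call takes 0.05 s, during which the arm holds its last target. There are 200 camera calls.

## Working session

There is one attempt and no reset: what is moved stays moved. The work goes in short steps, Python scripts to look and compute and a shell command to move; the robot and the scene stay as the last step left them, time stands still between calls to the robot, and variables do not carry over. Pictures are saved under pics/ and viewed, at most 10 in all, crops included, and the job is handed in when it is done.

```bash
mkdir -p pics; cat > h.py <<'E'
import numpy as np, cv2
from plant import ctrl
from scipy.spatial.transform import Rotation as R
def T_tool():
    s=ctrl.get_state(); q=s["orientation"]; T=np.eye(4)
    T[:3,:3]=R.from_quat([q[1],q[2],q[3],q[0]]).as_matrix(); T[:3,3]=s["tcp_pos"]; return T
def cam2world(n,T=None):
    c=ctrl.get_calibration(n)
    return (T if T is not None else T_tool())@np.array(c["T_tool_cam"]) if n=="wrist" else np.linalg.inv(np.array(c["world_to_cam"]))
def snap(n):
    M=cam2world(n); return ctrl.capture(n),M
def pix(n,M,p):
    c=ctrl.get_calibration(n); q=np.linalg.inv(M)@np.append(p,1); s=q[:2]/q[2]
    s=s*(1+c["k1"]*(s@s)); K=np.array(c["intrinsics"]); return (K@np.append(s,1))[:2]
def ray(n,M,uv,z):
    "world point on plane z seen at pixel uv"
    c=ctrl.get_calibration(n); K=np.array(c["intrinsics"]); d=(np.linalg.inv(K)@[uv[0],uv[1],1])[:2]; s=d.copy()
    for _ in range(20): s=d/(1+c["k1"]*(s@s))
    v=M[:3,:3]@np.append(s,1); return M[:3,3]+v*(z-M[2,3])/v[2]
def find(n,M,thing,f="landmark_of",k=3):
    for r in getattr(ctrl,f)(n,thing)[:k]:
        p=(M@np.append(r["position"],1))[:3]; print(n,f,thing,round(r["p"],2),p.round(4),pix(n,M,p).round(0))
E
python3 - <<'E'
from h import *
s=ctrl.get_state(); print(s, ctrl.tip_extent)
ims=[]
for n in("scene","top"):
    im,M=snap(n); cv2.imwrite(f"pics/{n}0.png",im)
    for t in("keyed_handle","grip_mid","key_end","plain_handle","pulley_unit","pulley_mouth","stand"): find(n,M,t)
E
```

```text
{'time_s': 0.0, 'joints': array([ 1.04451634e+00,  2.07395909e-01,  1.54293087e+00,  8.07336119e-06,
        1.39348502e+00, -1.50494345e-01]), 'qvel': array([ 0.00025275,  0.00093305,  0.00053954, -0.00022682,  0.00035392,
        0.00099419]), 'joint_torque': array([-1.83582059e-03, -3.70874333e+01, -2.81419069e+01,  6.95961853e-02,
        3.61367804e-02, -1.79741905e-04]), 'tcp_pos': array([0.21065658, 0.53422779, 0.22931537]), 'orientation': array([-3.72088423e-04,  1.86789805e-01,  9.82399276e-01, -1.04533300e-03]), 'wrist_force': array([-0.5011425 ,  0.74351339,  0.66260416]), 'wrist_torque': array([ 0.0085625 ,  0.04341073, -0.04650002]), 'gripper_force': 0.0, 'grip_width': 0.09378526546189653} 0.025
scene landmark_of keyed_handle 0.92 [ 0.4255  0.2465 -0.0034] [163. 198.]
scene landmark_of keyed_handle 0.86 [0.5269 0.3393 0.0082] [165. 161.]
scene landmark_of keyed_handle 0.68 [ 0.4296  0.342  -0.003 ] [140. 182.]
scene landmark_of grip_mid 0.64 [0.4309 0.3436 0.0737] [135. 162.]
scene landmark_of grip_mid 0.59 [0.5269 0.3432 0.0813] [160. 141.]
scene landmark_of grip_mid 0.
[... 976 characters left out ...]
65 0.3416 0.0741] [142. 238.]
top landmark_of grip_mid 0.5 [0.4192 0.2466 0.0698] [176. 240.]
top landmark_of key_end 0.7 [0.5159 0.345  0.0256] [145. 209.]
top landmark_of key_end 0.69 [0.4355 0.3411 0.0206] [147. 236.]
top landmark_of key_end 0.65 [0.4261 0.2377 0.0112] [182. 238.]
top landmark_of plain_handle 0.64 [ 0.3666 -0.0748  0.0018] [288. 257.]
top landmark_of plain_handle 0.45 [0.5157 0.2351 0.0052] [183. 209.]
top landmark_of plain_handle 0.38 [ 0.5282 -0.079   0.0692] [289. 199.]
top landmark_of pulley_unit 0.7 [ 0.5282 -0.0787 -0.0012] [287. 203.]
top landmark_of pulley_mouth 0.75 [ 0.5287 -0.08    0.0704] [289. 199.]
top landmark_of stand 0.8 [0.5236 0.2878 0.0051] [166. 207.]
```

```bash
python3 - <<'E'
from h import *
a=cv2.imread("pics/scene0.png");b=cv2.imread("pics/top0.png")
a=cv2.resize(a[110:290,90:350],None,fx=3,fy=3)[:300*2];b=b[160:290,110:330]
b=cv2.resize(b,None,fx=3.5,fy=3.5,interpolation=cv2.INTER_CUBIC)
cv2.imwrite("pics/a.png",a);cv2.imwrite("pics/b.png",b)
E
```

```text
(no output)
```

View pics/a.png

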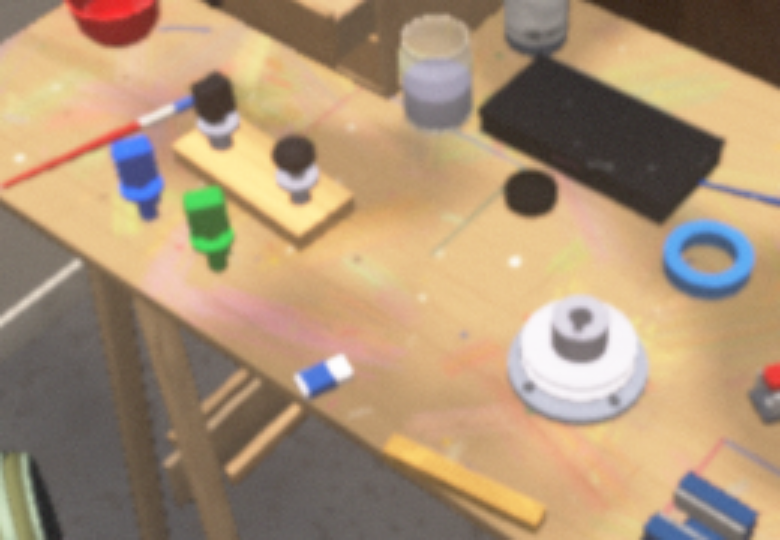

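View pics/b.png

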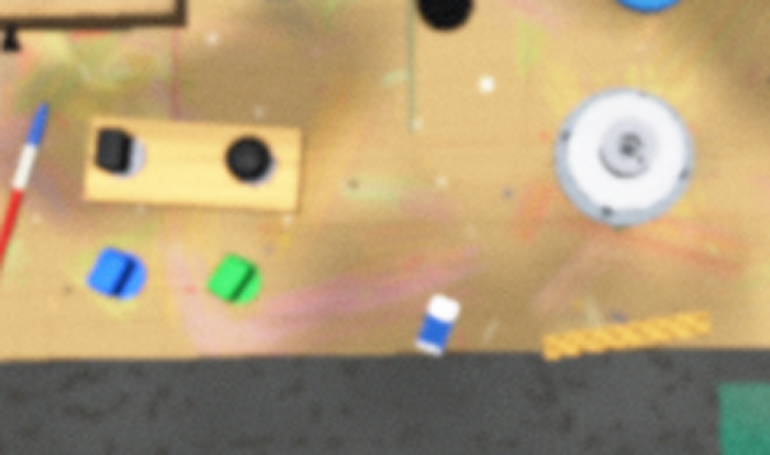

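Candidates in the scene picture are the black block in the stand (160,141), blue look-alike (135,162), green look-alike (160,182) and the round black knob (188,163). By description it is the black block in the left hole at about (0.527, 0.342). The pulley is at about (0.526, -0.081). I'll approach and check it with the wrist camera.

```bash
cat >> h.py <<'E'
def rel(p,yaw):
    "shift (tool axes) and rotvec deg to a pose pointing down with tool y at world angle yaw (deg)"
    T=T_tool(); a=np.radians(yaw); y=np.array([np.cos(a),np.sin(a),0]); z=np.array([0,0,-1.]); D=np.c_[np.cross(y,z),y,z]
    print("shift mm",(T[:3,:3].T@(np.array(p)-T[:3,3])*1000).round(1),"rot",R.from_matrix(T[:3,:3].T@D).as_rotvec(degrees=True).round(2))
E
python3 - <<'E'
from h import *
print(np.array(ctrl.get_calibration("wrist")["T_tool_cam"]).round(3).tolist(),ctrl.get_calibration("wrist")["intrinsics"])
rel([.5,.34,.25],90)
E
```

```text
[[0.001, -0.971, -0.237, 0.068], [1.0, 0.001, -0.001, 0.0], [0.001, -0.237, 0.971, -0.154], [0.0, 0.0, 0.0, 1.0]] [[264.66693876   0.         257.91494438]
 [  0.         264.66693876 191.2331219 ]
 [  0.           0.           1.        ]]
shift mm [-340.3  -75.3  -19.5] rot [ 1.000e-02  0.000e+00 -2.153e+01]
```

```bash
python3 -m handwheel '-0.057 -0.0125 0 0 0 -4 1; -0.113 -0.025 0 0 0 -8 1; -0.17 -0.0375 0 0 0 -12 1; -0.226 -0.05 0 0 0 -16 1; -0.283 -0.0625 0 0 0 -21.5 1'
python3 -m handwheel '-0.055 -0.012 0 0 0 0 1; -0.055 -0.012 0 0 0 0 1'
python3 - <<'E'
from h import *
im,M=snap("wrist"); cv2.imwrite("pics/w1.png",im)
for t in("keyed_handle","grip_mid","key_end","plain_handle","stand"): find("wrist",M,t)
print(ctrl.get_state()["time_s"],ctrl.get_state()["wrist_force"])
E
```

```text
time_s: 1.42
tcp_pos: [0.4528, 0.3718, 0.2307]
orientation: [0.0, -0.001, 1.0, 0.0]
wrist_force: [0.6, 0.5, 0.8]
grip_width: 0.0939
gripper_force: 0.0
time_s: 1.68
tcp_pos: [0.5097, 0.3589, 0.23]
orientation: [0.0, 0.003, 1.0, -0.0]
wrist_force: [-0.2, 0.8, 0.3]
grip_width: 0.094
gripper_force: 0.0
wrist landmark_of keyed_handle 0.84 [0.5271 0.3408 0.0082] [246. 187.]
wrist landmark_of keyed_handle 0.75 [ 0.4242  0.3435 -0.0008] [247. 114.]
wrist landmark_of keyed_handle 0.68 [0.4182 0.2454 0.0016] [177. 110.]
wrist landmark_of grip_mid 0.83 [0.5224 0.3413 0.0761] [243. 196.]
wrist landmark_of grip_mid 0.65 [0.4196 0.2458 0.0709] [159. 108.]
wrist landmark_of grip_mid 0.55 [0.4265 0.3421 0.0728] [243. 113.]
wrist landmark_of key_end 0.84 [0.4287 0.2381 0.0184] [168. 118.]
wrist landmark_of key_end 0.65 [0.5113 0.3413 0.0205] [246. 178.]
wrist landmark_of key_end 0.59 [0.4412 0.3366 0.0185] [241. 127.]
wrist landmark_of plain_handle 0.55 [0.517  0.2305 0.0081] [170. 181.]
wrist landmark_of stand 0.55 [ 0.5222  0.2897 -0.0017] [212. 183.]
1.975 [-0.60725544  0.42167709  0.83022611]
```

View pics/w1.png

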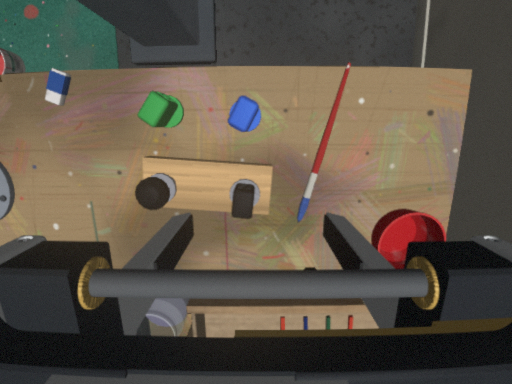

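The black block grip is at (243,200) in the left hole, with blue (244,114) and green (160,108) look-alikes and the knob (152,192). I'll zoom in to get the yaw.

```bash
python3 - <<'E'
from h import *
im=cv2.imread("pics/w1.png")
cv2.imwrite("pics/w1c.png",cv2.resize(im[150:235,195:295],None,fx=7,fy=7,interpolation=cv2.INTER_CUBIC))
M=cam2world("wrist")
for r in ([.5271,.3408],):
  from itertools import product
  for yaw in (-10,-5,0,5,10):
    a=np.radians(yaw);Rz=np.array([[np.cos(a),-np.sin(a)],[np.sin(a),np.cos(a)]])
    print(yaw,[pix("wrist",M,np.append(np.array(r)+Rz@[sx*.017,sy*.012],.1)).round(1).tolist() for sx,sy in((-1,-1),(-1,1),(1,1),(1,-1))])
E
```

```text
-10 [[231.2, 193.2], [252.5, 196.9], [247.4, 225.2], [226.7, 221.7]]
-5 [[229.8, 194.0], [251.3, 195.9], [248.8, 224.5], [227.9, 222.7]]
0 [[228.4, 194.8], [250.0, 194.9], [250.2, 223.7], [229.2, 223.7]]
5 [[227.2, 195.8], [248.7, 194.0], [251.4, 222.8], [230.5, 224.5]]
10 [[226.0, 196.9], [247.2, 193.3], [252.6, 221.8], [231.9, 225.2]]
```

View pics/w1c.png

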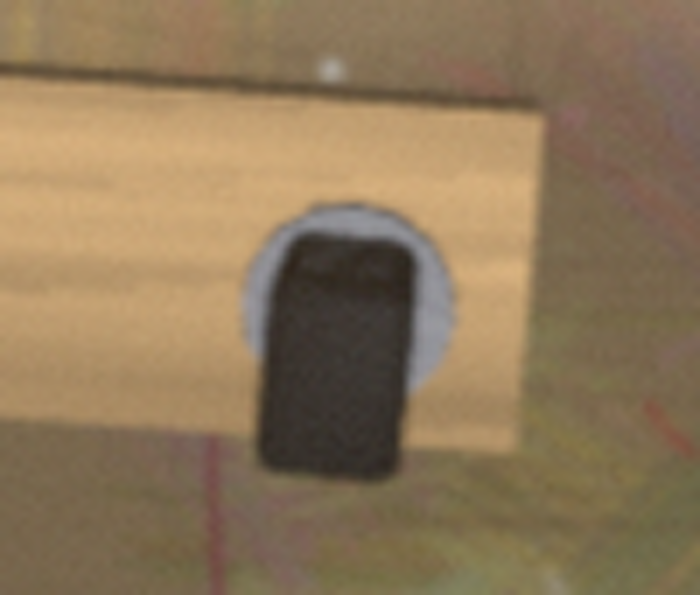

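```bash
python3 - <<'E'
from h import *
M=cam2world("wrist")
for uv,z in(((242.9,204.4),.1),((245,194.3),.052)): print(ray("wrist",M,uv,z))
rel([.524,.3415,.13],86.5); print(T_tool()[:3,3])
E
```

```text
[0.52112003 0.34475581 0.1       ]
[0.52173199 0.34477801 0.052     ]
shift mm [-19.1 -20.2 100.6] rot [ 0.   -0.02  3.58]
[0.5049281  0.36167118 0.23062238]
```

```bash
python3 -m handwheel '-0.021 -0.0195 0.03 0 0 3.5 1; -0.021 -0.0195 0.06 0 0 3.5 1; -0.021 -0.0195 0.08 0 0 3.5 1;-0.021 -0.0195 0.08 0 0 3.5 1;-0.021 -0.0195 0.08 0 0 3.5 1'
python3 - <<'E'
from h import *
im,M=snap("wrist"); cv2.imwrite("pics/w2.png",im)
for t in("keyed_handle","grip_mid"): find("wrist",M,t)
print(M[:3,3],T_tool()[:3,3])
y0=130
cv2.imwrite("pics/w2c.png",cv2.resize(im[y0:330,160:360],None,fx=3,fy=3,interpolation=cv2.INTER_CUBIC))
print(pix("wrist",M,[.526,.342,.1]))
E
```

```text
time_s: 2.6
tcp_pos: [0.5277, 0.3422, 0.1518]
orientation: [0.001, 0.03, 1.0, 0.0]
wrist_force: [-0.6, -0.4, 0.2]
grip_width: 0.0937
gripper_force: 0.0
wrist landmark_of keyed_handle 0.71 [0.5292 0.3427 0.0082] [258. 189.]
wrist landmark_of keyed_handle 0.64 [ 0.4247  0.3439 -0.0028] [254.  95.]
wrist landmark_of grip_mid 0.85 [0.4163 0.2458 0.0717] [136.  82.]
wrist landmark_of grip_mid 0.81 [0.5234 0.3398 0.0788] [255. 201.]
wrist landmark_of grip_mid 0.56 [0.4277 0.3412 0.0737] [250.  88.]
[0.45915692 0.34627759 0.30540066] [0.52814856 0.34201815 0.15215759]
[257.5985819  210.83913556]
```

View pics/w2c.png

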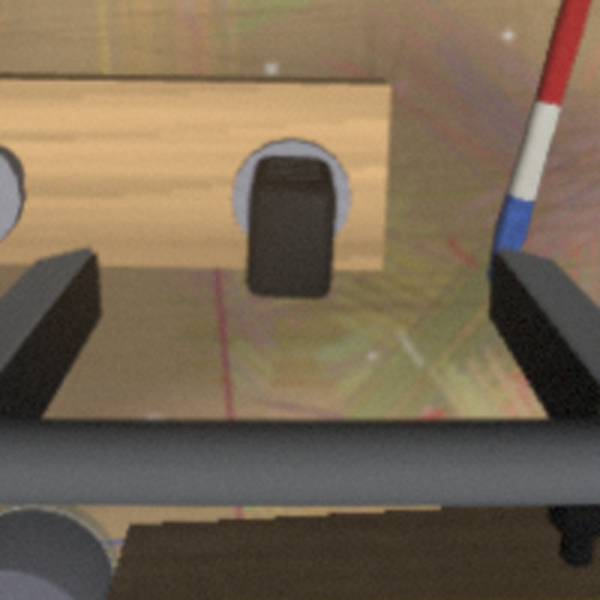

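```bash
python3 -m handwheel '0.002 0 0.022 0 0 1.5 1; 0.002 0 0.044 0 0 1.5 1; 0.002 0 0.062 0 0 1.5 1;0.002 0 0.066 0 0 1.5 1;0.002 0 0.066 0 0 1.5 1'
python3 -m handwheel '0 0 0 0 0 0 0.2;0 0 0 0 0 0 0.2;0 0 0 0 0 0 0.2; 0 0 0 0 0 0 0.2;0 0 0 0 0 0 0.2'
```

```text
time_s: 3.38
tcp_pos: [0.5256, 0.3416, 0.0847]
orientation: [0.0, 0.044, 0.999, 0.0]
wrist_force: [-0.7, 0.1, 0.4]
grip_width: 0.094
gripper_force: 0.0
time_s: 4.0
tcp_pos: [0.5253, 0.3414, 0.0845]
orientation: [0.0, 0.044, 0.999, -0.0]
wrist_force: [-0.8, -1.1, 0.0]
grip_width: 0.0473
gripper_force: 0.0
```

```bash
python3 -m handwheel '0 0 0 0 0 0 0.25;0 0 0 0 0 0 0.25;0 0 0 0 0 0 0.25; 0 0 0 0 0 0 0.25;0 0 0 0 0 0 0.25'
```

```text
time_s: 4.62
tcp_pos: [0.5253, 0.3414, 0.0844]
orientation: [-0.0, 0.044, 0.999, -0.0]
wrist_force: [1.4, -1.4, 0.3]
grip_width: 0.0243
gripper_force: 20.4
```

```bash
python3 -m handwheel '0 0 0 0 0 0 0.25;0 0 0 0 0 0 0.25'
```

```text
time_s: 4.88
tcp_pos: [0.5253, 0.3414, 0.0844]
orientation: [-0.0, 0.044, 0.999, -0.0]
wrist_force: [-0.6, -0.9, -0.7]
grip_width: 0.0239
gripper_force: 20.4
```

```bash
python3 -m handwheel '0 0 -0.02 0 0 0 0.25;0 0 -0.05 0 0 0 0.25;0 0 -0.08 0 0 0 0.25;0 0 -0.105 0 0 0 0.25;0 0 -0.11 0 0 0 0.25'
python3 -m handwheel '-0.01 -0.03 0 0 0 0 0.25;-0.025 -0.08 0 0 0 0 0.25;-0.04 -0.13 0 0 0 0 0.25;-0.055 -0.18 0 0 0 0 0.25;-0.07 -0.23 0 0 0 0 0.25'
python3 -m handwheel '-0.005 -0.05 0 0 0 0 0.25;-0.01 -0.10 0 0 0 0 0.25;-0.015 -0.15 0 0 0 0 0.25;-0.017 -0.19 0 0 0 0 0.25;-0.017 -0.19 0 0 0 0 0.25'
python3 -m handwheel '0 0 0 0 0 0 0.25;0 0 0 0 0 0 0.25'
python3 - <<'E'
from h import *
im,M=snap("wrist"); cv2.imwrite("pics/w3.png",im); np.save("M3.npy",M)
for t in("pulley_unit","pulley_mouth","key_end","grip_mid","keyed_handle"): find("wrist",M,t)
print(T_tool()[:3,3], pix("wrist",M,[.526,-.081,.07]))
E
```

```text
time_s: 5.5
tcp_pos: [0.5268, 0.3423, 0.198]
orientation: [0.002, 0.044, 0.999, 0.001]
wrist_force: [0.4, 0.7, -1.9]
grip_width: 0.0242
gripper_force: 18.0
time_s: 6.12
tcp_pos: [0.5743, 0.1047, 0.1936]
orientation: [-0.001, 0.044, 0.999, 0.0]
wrist_force: [1.2, 0.6, -2.9]
grip_width: 0.0237
gripper_force: 18.0
time_s: 6.75
tcp_pos: [0.5744, -0.0872, 0.1936]
orientation: [-0.001, 0.046, 0.999, -0.0]
wrist_force: [0.3, 0.4, -2.5]
grip_width: 0.0239
gripper_force: 18.0
time_s: 7.0
tcp_pos: [0.5749, -0.0833, 0.1941]
orientation: [-0.0, 0.043, 0.999, 0.0]
wrist_force: [0.5, 0.1, -0.9]
grip_width: 0.0238
gripper_force: 18.0
wrist landmark_of pulley_unit 0.83 [ 0.5244 -0.0821 -0.0009] [256. 141.]
wrist landmark_of pulley_unit 0.3 [ 0.5753 -0.082   0.1178] [259. 205.]
wrist landmark_of pulley_mouth 0.83 [ 0.5238 -0.0818  0.0673] [255. 144.]
wrist landmark_of key_end 0.82 [ 0.5651 -0.0837  0.1309] [257. 198.]
wrist landmark_of grip_mid 0.59 [ 0.5736 -0.0823  0.1891] [259. 234.]
wrist landmark_of keyed_handle 0.53 [0.4139 0.2453 0.0013] [508.  33.]
wrist landmark_of keyed_handle 0.19 [ 0.3726 -0.0774 -0.001 ] [248.  13.]
[ 0.57523182 -0.08395586  0.19450815] [256.14426802 146.12004218]
```

View pics/w3.png

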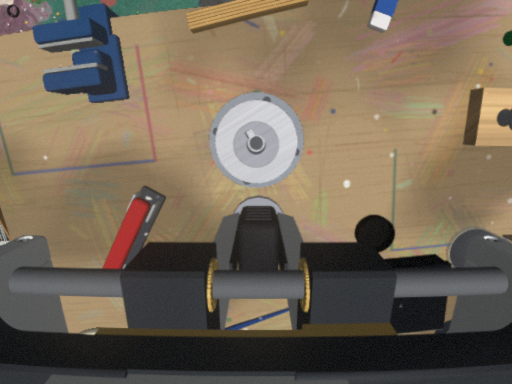

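Held handle at (258,225); hub at (256,144), with a keyway showing up-left of the bore. I'll zoom in and fit it.

```bash
python3 - <<'E'
from h import *
im=cv2.imread("pics/w3.png"); M=np.load("M3.npy")
c=cv2.resize(im[115:215,220:300],None,fx=6,fy=6,interpolation=cv2.INTER_CUBIC)
cv2.imwrite("pics/w3c.png",c)
E
```

```text
(no output)
```

View pics/w3c.png

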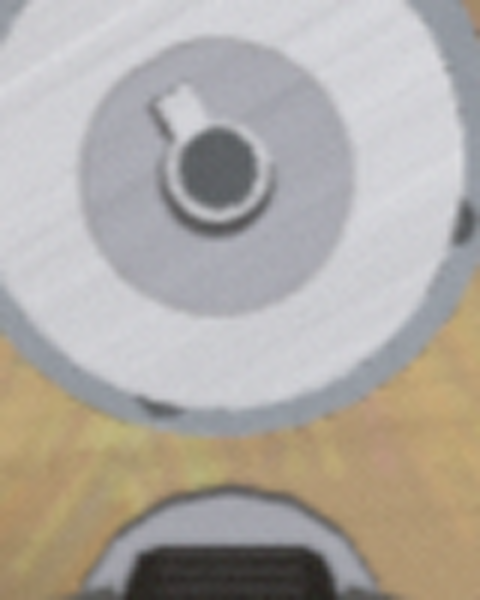

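```bash
python3 - <<'E'
from h import *
M=np.load("M3.npy"); P=lambda x,y:ray("wrist",M,(220+(x+.5)/6-.5,115+(y+.5)/6-.5),.07)
c=P(217.5,176.5); print(c)
for a in((167,97),(150,108),(183,85),(175,105)):
    d=P(*a)-c; print(np.hypot(*d[:2])*1000,np.degrees(np.arctan2(-d[1],-d[0])))
e=[P(80,176.5)-c,P(355,176.5)-c,P(217,36)-c,P(217,317)-c]; print([np.linalg.norm(v).round(4) for v in e])
T=M@np.linalg.inv(np.array(ctrl.get_calibration("wrist")["T_tool_cam"])); print(T[:3,3],np.degrees(np.arctan2(T[1,1],T[0,1])))
E
```

```text
[ 0.52380168 -0.08113248  0.07      ]
15.982393044651396 27.72944261864116
16.377907060930834 39.92590215902545
16.542462581531556 15.878545752839758
14.125057172618083 26.024177514722975
[np.float64(0.0238), np.float64(0.0238), np.float64(0.0236), np.float64(0.0245)]
[ 0.57490571 -0.08326856  0.19406444] 85.05366482521413
```

```bash
python3 - <<'E'
from h import *
M=np.load("M3.npy"); 
for z in(.1556,.1616):
    p=ray("wrist",M,(257.9,195.8),z); q=np.linalg.inv(M@np.linalg.inv(np.array(ctrl.get_calibration("wrist")["T_tool_cam"])))@np.append(p,1); print(p,q)
print(ctrl.get_state()["joints"][5])
rel([.5245,-.0815,.17],117.8)
E
```

```text
[ 0.55699766 -0.08176298  0.1556    ] [ 1.79371905e-02 -6.51419630e-05  3.84802657e-02  1.00000000e+00]
[ 0.55543453 -0.08162529  0.1616    ] [ 1.95116659e-02 -5.94587836e-05  3.24816562e-02  1.00000000e+00]
-1.7777787083822625
shift mm [50.8 -2.  24.5] rot [ -0.     0.   -32.77]
```

```bash
python3 -m handwheel '0.012 0 0 0 0 -8 0.25;0.025 -0.001 0.005 0 0 -16 0.25;0.038 -0.001 0.015 0 0 -25 0.25;0.051 -0.002 0.024 0 0 -32.5 0.25;0.051 -0.002 0.024 0 0 -32.5 0.25'
python3 -m handwheel '0 0 0 0 0 0 0.25;0 0 0 0 0 0 0.25;0 0 0 0 0 0 0.25'
python3 - <<'E'
from h import *
im,M=snap("wrist"); cv2.imwrite("pics/w4.png",im)
for t in("pulley_mouth","key_end","grip_mid","keyed_handle"): find("wrist",M,t,k=1)
im2,M2=snap("top"); cv2.imwrite("pics/t4.png",im2)
T=T_tool();print(T[:3,3],np.degrees(np.arctan2(T[1,1],T[0,1])))
cv2.imwrite("pics/w4c.png",cv2.resize(im[110:260,180:340],None,fx=4,fy=4,interpolation=cv2.INTER_CUBIC))
rel([.524,-.0812,.13],117.8)
E
```

```text
time_s: 7.92
tcp_pos: [0.523, -0.0816, 0.1697]
orientation: [-0.001, -0.237, 0.972, 0.001]
wrist_force: [1.0, 0.9, -1.8]
grip_width: 0.0241
gripper_force: 18.0
time_s: 8.3
tcp_pos: [0.5248, -0.0822, 0.1709]
orientation: [0.0, -0.237, 0.971, -0.0]
wrist_force: [-0.1, 0.1, -2.9]
grip_width: 0.0239
gripper_force: 18.0
wrist landmark_of pulley_mouth 0.69 [ 0.5245 -0.081   0.0688] [259. 197.]
wrist landmark_of key_end 0.63 [ 0.5151 -0.0889  0.1059] [256. 195.]
wrist landmark_of grip_mid 0.81 [ 0.5222 -0.0814  0.1634] [261. 232.]
wrist landmark_of keyed_handle 0.72 [ 0.5236 -0.0793  0.0958] [262. 205.]
[ 0.52423731 -0.08208334  0.17045408] 117.46272426512049
shift mm [-0.2  0.9 40.5] rot [-0.    0.   -0.34]
```

View pics/w4c.png

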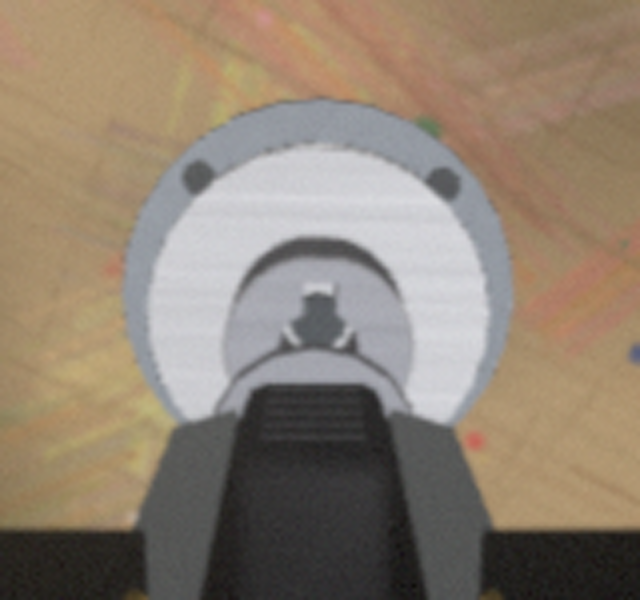

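The keyway (319,290 in the crop) points straight up, in line with the handle at about (315,370). Yaw is right to 1–2°, so I'll descend gently.

```bash
python3 -m handwheel '0 0.0008 0.01 0 0 -0.3 0.25;0 0.0008 0.02 0 0 -0.3 0.25;0 0.0008 0.025 0 0 -0.3 0.25;0 0.0008 0.028 0 0 -0.3 0.25;0 0.0008 0.03 0 0 -0.3 0.25'
python3 -m handwheel '0 0 0.001 0 0 0 0.25;0 0 0.002 0 0 0 0.25;0 0 0.003 0 0 0 0.25;0 0 0.004 0 0 0 0.25;0 0 0.005 0 0 0 0.25'
```

```text
time_s: 9.22
tcp_pos: [0.5239, -0.0814, 0.1403]
orientation: [-0.0, -0.24, 0.971, -0.0]
wrist_force: [1.2, 0.2, -3.4]
grip_width: 0.024
gripper_force: 18.0
time_s: 9.85
tcp_pos: [0.5239, -0.0814, 0.1354]
orientation: [0.0, -0.24, 0.971, -0.0]
wrist_force: [-0.1, -0.7, -2.4]
grip_width: 0.0241
gripper_force: 18.0
```

```bash
python3 -m handwheel '0 0 0.002 0 0 0 0.25;0 0 0.004 0 0 0 0.25;0 0 0.005 0 0 0 0.25;0 0 0.006 0 0 0 0.25;0 0 0.007 0 0 0 0.25'
python3 -m handwheel '0 0 0.001 0 0 0 0.25;0 0 0.002 0 0 0 0.25;0 0 0.003 0 0 0 0.25;0 0 0.004 0 0 0 0.25;0 0 0.004 0 0 0 0.25'
```

```text
time_s: 10.48
tcp_pos: [0.5239, -0.0814, 0.1284]
orientation: [0.0, -0.24, 0.971, -0.0]
wrist_force: [-0.1, 0.3, -2.9]
grip_width: 0.0239
gripper_force: 18.0
time_s: 11.1
tcp_pos: [0.5238, -0.0813, 0.1244]
orientation: [-0.0, -0.24, 0.971, 0.0]
wrist_force: [-0.3, 0.1, -1.9]
grip_width: 0.0242
gripper_force: 18.0
```

No contact force 6 mm past the point where the key would have met the face, so the key is in the keyway.

```bash
python3 -m handwheel '0 0 0.002 0 0 0 0.25;0 0 0.004 0 0 0 0.25;0 0 0.006 0 0 0 0.25;0 0 0.008 0 0 0 0.25;0 0 0.009 0 0 0 0.25'
python3 -m handwheel '0 0 0.001 0 0 0 0.25;0 0 0.002 0 0 0 0.25;0 0 0.003 0 0 0 0.25;0 0 0.004 0 0 0 0.25;0 0 0.004 0 0 0 0.25'
```

```text
time_s: 11.72
tcp_pos: [0.5239, -0.0814, 0.1161]
orientation: [-0.0, -0.24, 0.971, 0.0]
wrist_force: [-1.6, 0.2, 3.5]
grip_width: 0.0238
gripper_force: 18.1
time_s: 12.35
tcp_pos: [0.5239, -0.0814, 0.1115]
orientation: [0.0, -0.24, 0.971, -0.0]
wrist_force: [-2.9, 0.5, 5.1]
grip_width: 0.0239
gripper_force: 18.1
```

```bash
python3 -m handwheel '0 0 0.0005 0 0 0 0.25;0 0 0.001 0 0 0 0.25;0 0 0.0015 0 0 0 0.25;0 0 0.002 0 0 0 0.25;0 0 0.002 0 0 0 0.25'
python3 -m handwheel '0 0 0.0005 0 0 0 0.25;0 0 0.0005 0 0 0 0.25;0 0 0.001 0 0 0 0.25;0 0 0.001 0 0 0 0.25'
```

```text
time_s: 12.98
tcp_pos: [0.5239, -0.0814, 0.1096]
orientation: [0.0, -0.24, 0.971, -0.0]
wrist_force: [-2.1, 0.4, 5.1]
grip_width: 0.0236
gripper_force: 18.1
time_s: 13.48
tcp_pos: [0.5239, -0.0814, 0.1087]
orientation: [0.0, -0.24, 0.971, -0.0]
wrist_force: [-2.9, 1.3, 5.9]
grip_width: 0.0239
gripper_force: 18.1
```

```bash
python3 -m handwheel '0 0 0.0005 0 0 0 0.25;0 0 0.0005 0 0 0 0.25;0 0 0.0005 0 0 0 0.25'
python3 -m handwheel '0 0 0.0005 0 0 0 0.25;0 0 0.0005 0 0 0 0.25;0 0 0.0005 0 0 0 0.25'
```

```text
time_s: 13.85
tcp_pos: [0.524, -0.0814, 0.1085]
orientation: [0.0, -0.24, 0.971, -0.0]
wrist_force: [-3.2, 1.0, 7.7]
grip_width: 0.0238
gripper_force: 18.1
time_s: 14.22
tcp_pos: [0.524, -0.0814, 0.1084]
orientation: [0.0, -0.24, 0.971, -0.0]
wrist_force: [-4.2, 2.4, 10.5]
grip_width: 0.0241
gripper_force: 18.1
```

```bash
python3 -m handwheel '0 0 0.0005 0 0 0 0.25;0 0 0.0005 0 0 0 0.25;0 0 0.0005 0 0 0 0.25'
python3 - <<'E'
from h import *
im,M=snap("wrist"); a=cv2.resize(im[110:260,180:340],None,fx=2.5,fy=2.5,interpolation=cv2.INTER_CUBIC)
s,M2=snap("scene"); u,v=pix("scene",M2,[.524,-.081,.08]).astype(int); b=cv2.resize(s[v-47:v+28,u-40:u+40],(400,375),interpolation=cv2.INTER_CUBIC)
cv2.imwrite("pics/f.png",np.hstack([a,b])); st=ctrl.get_state(); print(st["tcp_pos"],st["wrist_force"],st["gripper_force"])
E
```

```text
time_s: 14.6
tcp_pos: [0.524, -0.0814, 0.1084]
orientation: [0.0, -0.24, 0.971, -0.0]
wrist_force: [-4.5, 1.6, 12.1]
grip_width: 0.0242
gripper_force: 18.1
[ 0.52400369 -0.08137199  0.10844836] [-4.90006228  1.65281391 12.95541688] 18.134999871253967
```

View pics/f.png

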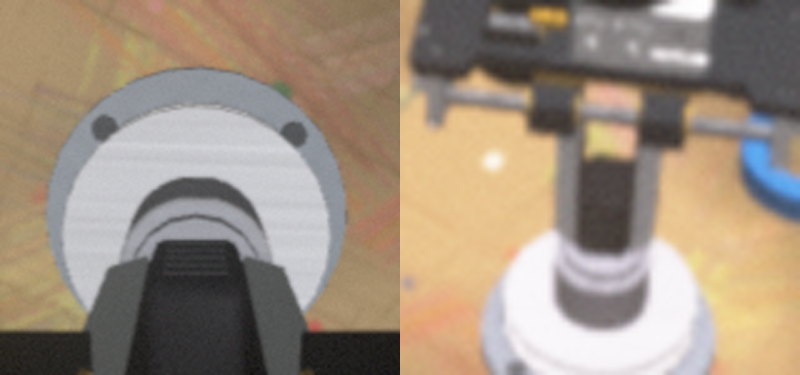

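The pictures show the collar flat on the hub with no gap (scene half, about (600,270)). The TCP height of 0.1084 matches the expected 0.1085, it no longer sinks, and the push is about 15 N.

```bash
python3 -c "
from plant import ctrl
print(ctrl.close_job())"
```

```text
the job is handed in; nothing more can be done
None
```

The keyed handle is in the pulley hub with its key in the keyway and its collar fully home. The arm is still holding it down with about 15 N at an 18 N grip, and I handed the job in at about 15 s.

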